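# Seat the grinder plate: lock the foot, tighten four wing nuts crosswise

### The arm

A 6-joint arm with a two-finger parallel gripper is mounted at the origin on the work surface. World frame = base frame: x ahead of the robot, y to its left, z up, the work surface at z = 0. Lengths are in mm, angles in degrees, forces in N, time in s.
With the tool pointing down it reaches from about 275 to 750 mm from the base axis. Payload 10.2 kg.
Tool frame: the origin (TCP) lies at the very end of the fingers, on their centre line; the grasp point (between the pads) lies 19 mm behind it; z points along the fingers, y is the direction in which the jaws open and shut (so a half turn about z gives the same grasp; the last joint's range is limited). The gripper opens to 88 mm and grips with 3 to 60 N. Pads are 18 mm wide; open, the fingers measure 123 mm over their backs; the gripper's body (75 mm by 187 mm) begins 45 mm behind the grasp point.
Start: joints at [50.512, 17.928, 85.812, -0, 76.261, -12.8], TCP at [235.81, 469.068, 238.72] pointing down, gripper open.
Joint ranges: [-168.41, 168.41], [-55.51, 124.54], [10.69, 146.95], [-70.63, 250.63], [1, 178], [-165.06, 165.06]. Speed limits (degrees/s): [136.94, 136.94, 172.46, 180, 180, 180].

### API

Orientations are given as a 3x3 rotation matrix whose columns are the frame's x, y, z axes.
In Python, from bench import env, viewer, close_job gives the robot as it stands.
- The arm moves only by the tool send_rows, never from a script. Its argument "targets" is text: rows parted by semicolons, each of 5 numbers parted by spaces: the shift along the world's x, y, z in cm, then the turn about the world's z in rad, then the finger opening in cm, from 0 to 8.81. In form: tx ty tz turn grip; .... A call has 1 to 20 rows; each row is the pose to reach, as a shift and turn from the pose measured when the call began; what a row does not reach only later rows make up. A row lasts 1/8 s, in which the tool goes at most 62.5 mm and 10.7 degrees, less where a joint would pass 70% of its speed; a pose out of reach is approached as far as the arm can. A call with a gripper value outside its range is refused whole. The fingers move at their own pace and stop on an object; the grip force is fixed at half the most. Time passes only in rows, so rows that repeat a pose let the fingers close. It gives the time, the measured TCP pose, the force and the opening at its end, in the units of the state.
- env.sense(): the state, without advancing time (a new reading comes with each control period).
- viewer.capture(name): name is "scene" or "top"; returns a dict with "img" (420x560x3 uint8, red, green, blue), "mtx" (3x3 intrinsics, pixels), "rvec" (rotation vector, rad) and "tvec" (3), from world to camera coordinates, as OpenCV has them. Camera axes: x right, y down, z forward; pixel columns grow to the right and rows downward; lengths in mm; the calibration is good to about 2 mm. A picture is of the moment at which its call begins. There is no depth.
- close_job(): hands the job in, once; it reports no verdict.
The state is a dict: "clock": time; "joint_pos": joint angles; "joint_vel": joint speeds; "joint_torque": joint torques, N m; "tool_pos": TCP position; "tool_rot": TCP orientation; "ft_force": force on the tool from outside, world axes, zero at the start; "moment": the same for the moment, N m; "finger_gap": opening from 0.0 (shut) to 1.0 (fully open).
Only numpy, scipy, OpenCV 4.12 (cv2) and the standard library are available. Lean on these libraries where they do the work, as an engineer would, in place of code of your own. Each camera call takes 0.05 s, during which the arm holds its last target.

### The job

First swing the grinder's cam lever a quarter turn clockwise to its stop so that the foot is locked. Then tighten the four wing nuts clockwise, about half a turn each until they stop, in cross order (one, then the one diagonally opposite, then the other two), so that the steel plate comes down evenly and seats. Leave the other things where they are.

Things in the scene. Friction and masses are not known exactly. Their poses are not given: they have to be found in the camera images.
- grinder_mid (a point): food grinder, fixed to the worktop on a grey foot 210 mm square, mouth up: white block 190 mm square and 60 mm high with a short red-rimmed feed neck 68 mm across that sticks out along +x to 150 mm from the centre. This point is the centre of the block's upper rim, 60 mm above the worktop; axes x and y run along its sides, z up.
- plate_top (a point): the square perforated steel grinder plate, 184 mm square and 10 mm thick, above the block; this point is the centre of its upper face, about 74 mm above the worktop when loose, about 70.5 mm when seated (3.5 mm lower); z is its upward normal. It lies loose on a spring pad at each corner, between lugs, and each nut presses its own corner down.
- cam_pivot (a point): black cam lever that locks the foot, at the grinder's +y side, on a vertical axis 40 mm towards -x and 130 mm towards +y from the grinder's centre. Point: on the axis, at mid-height of the arm (37 mm up; the arm is 14 mm wide, 18 mm high, its underside 28 mm above the worktop); turns with the lever, y axis along the arm.
- cam_knob (a point): on the upright round knob at the end of the cam lever, 82 mm from the axis; the knob is 20 mm in diameter and its top is 80 mm above the worktop; this point is 12 mm below the top
- cam (a joint): cam lever angle, rad: near 0 (up to 0.25) open, arm standing out from the grinder's side (its +y); grows as it turns clockwise seen from above; 1.571 locked against its stop, arm along the grinder's side (its +x). Stiff, stays where it is left, about 3 N at the arm.
- nut0_mid (a point): white wing nut at the plate's +x +y corner (65 mm from centre along each axis), diagonally opposite nut2. Two equal upright wings, 80 mm across both, 8 mm thick, their edges 15 and 39 mm above the loose plate's face (5 mm lower when tight); hub 22 mm in diameter on a 40 mm washer. Point: on the axis, mid-height of the wings, about 101 mm up; turns with the nut, x axis along the wings.
- nut0 (a joint): angle of nut0, rad: 0 to 0.5 at the start (loose), grows as it turns clockwise seen from above (tightening); 3.14 tight, at its stop. Friction holds it where it is left; it takes about 4 N at a wing to turn. A half turn lowers the nut 5 mm, the plate there about 3.5 mm.
- nut1_mid (a point): white wing nut at the plate's +x -y corner (65 mm from centre along each axis), diagonally opposite nut3. Two equal upright wings, 80 mm across both, 8 mm thick, their edges 15 and 39 mm above the loose plate's face (5 mm lower when tight); hub 22 mm in diameter on a 40 mm washer. Point: on the axis, mid-height of the wings, about 101 mm up; turns with the nut, x axis along the wings.
- nut1 (a joint): angle of nut1, rad: 0 to 0.5 at the start (loose), grows as it turns clockwise seen from above (tightening); 3.14 tight, at its stop. Friction holds it where it is left; it takes about 4 N at a wing to turn. A half turn lowers the nut 5 mm, the plate there about 3.5 mm.
- nut2_mid (a point): white wing nut at the plate's -x -y corner (65 mm from centre along each axis), diagonally opposite nut0. Two equal upright wings, 80 mm across both, 8 mm thick, their edges 15 and 39 mm above the loose plate's face (5 mm lower when tight); hub 22 mm in diameter on a 40 mm washer. Point: on the axis, mid-height of the wings, about 101 mm up; turns with the nut, x axis along the wings.
- nut2 (a joint): angle of nut2, rad: 0 to 0.5 at the start (loose), grows as it turns clockwise seen from above (tightening); 3.14 tight, at its stop. Friction holds it where it is left; it takes about 4 N at a wing to turn. A half turn lowers the nut 5 mm, the plate there about 3.5 mm.
- nut3_mid (a point): white wing nut at the plate's -x +y corner (65 mm from centre along each axis), diagonally opposite nut1. Two equal upright wings, 80 mm across both, 8 mm thick, their edges 15 and 39 mm above the loose plate's face (5 mm lower when tight); hub 22 mm in diameter on a 40 mm washer. Point: on the axis, mid-height of the wings, about 101 mm up; turns with the nut, x axis along the wings.
- nut3 (a joint): angle of nut3, rad: 0 to 0.5 at the start (loose), grows as it turns clockwise seen from above (tightening); 3.14 tight, at its stop. Friction holds it where it is left; it takes about 4 N at a wing to turn. A half turn lowers the nut 5 mm, the plate there about 3.5 mm.
- pusher_mid (a point): red plastic food pusher standing upright, 127 mm high, 66 mm across its white top, loose; the point is on its axis about half-way up. Not part of the job.
- hopper_mid (a point): red plastic funnel standing on its wide mouth, 95 mm high, 110 mm across, loose; the point is on its axis about half-way up. Not part of the job.
- drum_mid (a point): white plastic cone drum, 100 mm high, 84 mm across its foot, loose; the point is on its axis about half-way up. Not part of the job.
- blade_ring_mid (a point): flat steel ring, 90 mm across, 12 mm thick, lying near the grinder's right side, loose; the point is on its axis about half-way up. Not part of the job.
- bowl_mid (a point): white ceramic bowl, 120 mm across, 55 mm high, loose; the point is on its axis about half-way up. Not part of the job.
- soap_mid (a point): white bottle with a red cap, 150 mm high, 68 mm across, loose; the point is on its axis about half-way up. Not part of the job.

How it is judged:
By the outcome, as a careful person would: the job done as asked, in the order asked, and still so for the second after the job is handed in, with the robot touching nothing.
It also fails if it takes over 72 s, if anything falls off the work surface, if the arm or the gripper's body presses on something with over 40 N, if the wrist force passes 120 N, or if a joint passes its speed limit or range.

## Working session

There is one attempt and no reset: what is moved stays moved. The work goes in short steps, Python scripts to look and compute and a tool call to move; the robot and the scene stay as the last step left them, time stands still between calls to the robot, and variables do not carry over. Pictures are saved under pics/ and viewed, and the job is handed in when it is done.

Besides the shell and the picture viewer there is one more tool, called after "Call:" as a command line: name --argument value ..., lists and objects as JSON in quotes. send_rows: Moves the arm, as the interface text tells. Its arguments: {"type":"object","properties":{"targets":{"type":"string"}},"required":["targets"]}

```bash
ls; mkdir -p pics; python3 - <<'E'
from bench import env, viewer
import cv2,numpy as np
for n in("scene","top"):
    c=viewer.capture(n); cv2.imwrite(f"pics/{n}0.png",c["img"][:,:,::-1]); np.savez(f"{n}0.npz",**c)
    R=cv2.Rodrigues(np.array(c["rvec"],float))[0]; print(n,c["mtx"],-R.T@np.array(c["tvec"]).ravel())
s=env.sense();print(s)
E
```

```text
pics
scene [[405.75391341   0.         270.25722852]
 [  0.         405.75391341 214.6741647 ]
 [  0.           0.           1.        ]] [1262.8021422   739.33395651  778.84455948]
top [[399.15957005   0.         281.76675579]
 [  0.         399.15957005 215.16049409]
 [  0.           0.           1.        ]] [ 419.27723723   -2.60329496 1433.42166405]
{'clock': 0.1, 'joint_pos': array([ 5.05135621e+01,  1.79546515e+01,  8.58487193e+01, -1.49459798e-03,
        7.62608243e+01, -1.28005320e+01]), 'joint_vel': array([-0.01317196, -0.07806719, -0.165584  ,  0.11818136,  0.02622933,
       -0.05861417]), 'joint_torque': array([ 1.82918742e-03, -4.02817941e+01, -2.52646065e+01,  6.95229205e-02,
        3.41528293e-02, -5.40790367e-06]), 'tool_pos': array([235.65721011, 468.89475527, 238.23862734]), 'tool_rot': array([[-8.93484600e-01,  4.49093298e-01, -6.92910547e-04],
       [ 4.49093777e-01,  8.93484193e-01, -8.80821359e-04],
       [ 2.23533652e-04, -1.09818213e-03, -9.99999372e-01]]), 'ft_force': array([ 0.03835784,  0.23374443, -0.21630623]), 'moment': array([-0.00053391,  0.01244067,  0.04167487]), 'finger_gap': 1.0012505591587053}
```

View pics/scene0.png

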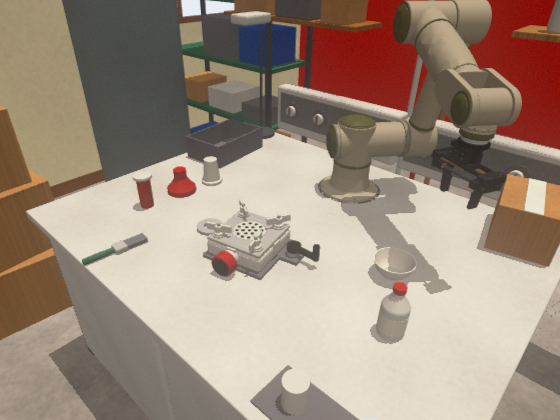

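View pics/top0.png

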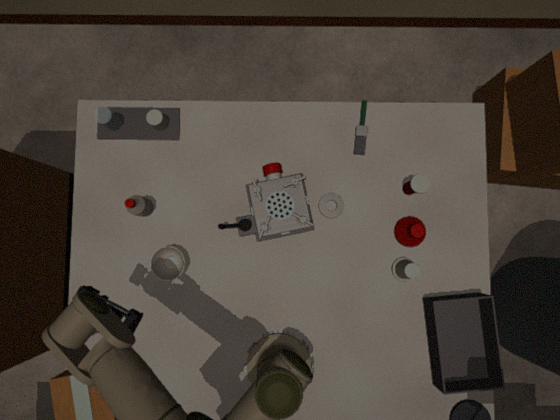

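The top view shows the grinder near (280,207), with its neck at (272,170) and the lever to the left at (235,225). I'll zoom in on both views.

```bash
python3 - <<'E'
import cv2
a=cv2.imread("pics/top0.png")[150:260,205:355]; cv2.imwrite("pics/topz.png",cv2.convertScaleAbs(cv2.resize(a,None,fx=5.3,fy=5.3,interpolation=cv2.INTER_CUBIC),alpha=1.3))
a=cv2.imread("pics/scene0.png")[190:285,190:330]; cv2.imwrite("pics/scz.png",cv2.resize(a,None,fx=5.7,fy=5.7,interpolation=cv2.INTER_CUBIC))
E
```

```text
(no output)
```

View pics/topz.png

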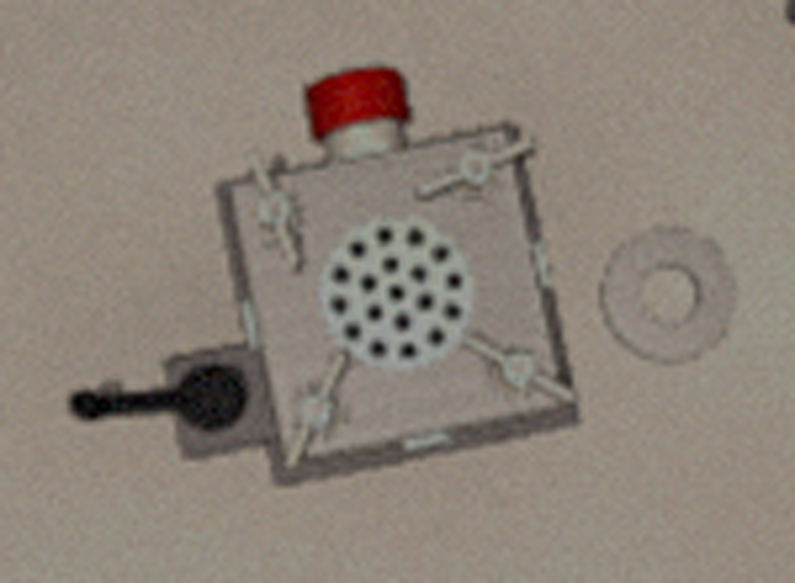

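View pics/scz.png

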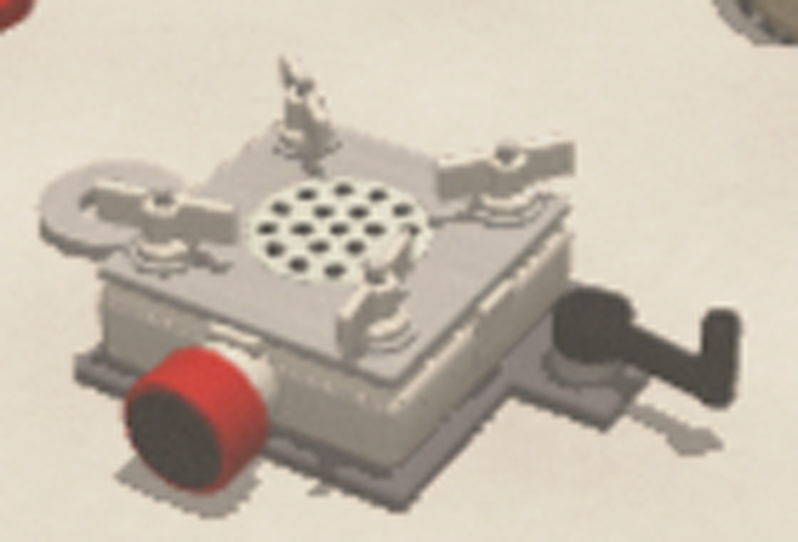

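The zoomed top view gives these points. Hubs are nut0 (274,212), nut1 (476,168), nut2 (519,368) and nut3 (316,410). The knob is at (90,404) and the cam axis at (213,398). Next I cast rays.

```bash
cat > h.py <<'E'
import numpy as np,cv2
def ray(c,p,z):
    R=cv2.Rodrigues(np.array(c["rvec"],float))[0];t=np.array(c["tvec"],float).ravel();C=-R.T@t
    d=R.T@np.linalg.inv(c["mtx"])@np.array([p[0],p[1],1.]);return (C+d*(z-C[2])/d[2])
def un(p,f,o): return [(p[0]+.5)/f-.5+o[0],(p[1]+.5)/f-.5+o[1]]
def rigid(loc,w):
    loc=np.array(loc,float);w=np.array(w)[:,:2];a=loc-loc.mean(0);b=w-w.mean(0)
    th=np.arctan2((a[:,0]*b[:,1]-a[:,1]*b[:,0]).sum(),(a*b).sum());R=np.array([[np.cos(th),-np.sin(th)],[np.sin(th),np.cos(th)]])
    t=w.mean(0)-R@loc.mean(0);return th,t,w-(loc@R.T+t)
E
python3 - <<'E'
from h import *
T=np.load("top0.npz");S=np.load("scene0.npz")
q=lambda p,z:ray(T,un(p,5.3,(205,150)),z)
r=lambda p,z:ray(S,un(p,5.7,(190,190)),z)
N=[(274,212),(476,168),(519,368),(316,410)]
NS=[(392,280),(163,202),(303,88),(508,152)]
L=[(65,65),(65,-65),(-65,-65),(-65,65)]
for w in ([q(p,113) for p in N],[r(p,113) for p in NS]):
    th,t,res=rigid(L,w); print(np.degrees(th),t,res.round(1).tolist()); print(np.round(w,1)[:,:2].tolist())
    R=np.array([[np.cos(th),-np.sin(th)],[np.sin(th),np.cos(th)]])
    print("pivot",t+R@[-40,130])
print("hole centre",q((397,293),74))
print("knob",q((90,404),80),r((722,317),80),"piv",q((213,398),50))
for i,(a,b) in enumerate([((257,160),(297,268)),((422,192),(535,145)),((467,338),(572,400)),((343,355),(292,465))]):
    a,b=q(a,113),q(b,113); print(i,(a+b)[:2]/2,np.linalg.norm(a-b),np.degrees(np.arctan2(*(a-b)[[1,0]])))
E
```

```text
12.404287493812063 [553.68976119   4.21802129] [[-1.3, -0.2], [-0.5, -0.2], [0.5, 0.3], [1.3, 0.1]]
[[601.9, 81.4], [630.7, -45.5], [504.6, -72.9], [477.5, 53.8]]
pivot [486.69841938 122.5909917 ]
13.997011848538094 [562.47867839  11.83839584] [[-0.2, 4.0], [0.6, -2.6], [-1.1, -0.7], [0.7, -0.7]]
[[609.6, 94.6], [641.9, -38.1], [514.1, -67.7], [484.4, 58.5]]
pivot [492.22307684 128.30362864]
hole centre [555.15688688   3.92474406  74.        ]
knob [481.89820214 199.91313938  80.        ] [485.59616728 205.02481961  80.        ] piv [487.73354123 123.99113684  50.        ]
0 [600.73156821  79.54652085] 72.98916864397923 20.781516134482555
1 [630.384125   -47.08951831] 77.26287518218153 113.12222197524387
2 [504.02443301 -73.16620124] 76.17690079672796 59.70278218225601
3 [477.6028026   52.85210552] 75.65702181481952 -24.344751325692915
```

Call:
send_rows --targets "24.7 -26.7 -8 -1.105 5; 24.7 -26.7 -8 -1.105 5; 24.7 -26.7 -8 -1.105 5; 24.7 -26.7 -8 -1.105 5; 24.7 -26.7 -8 -1.105 5; 24.7 -26.7 -8 -1.105 5; 24.7 -26.7 -8 -1.105 5; 24.7 -26.7 -8 -1.105 5; 24.7 -26.7 -8 -1.105 5; 24.7 -26.7 -8 -1.105 5"

```text
clock: 1.35
tool_pos: [482.2, 202.7, 158.6]
tool_rot: [[-0.002, 1.0, -0.001], [1.0, 0.002, 0.0], [0.0, -0.001, -1.0]]
ft_force: [-0.2, -0.6, -0.6]
finger_gap: 0.571
```

```bash
cat > snap.py <<'E'
import sys
from bench import env, viewer
import cv2,numpy as np
k=sys.argv[1]
for n in sys.argv[2:]:
    c=viewer.capture(n); np.savez(f"{n}{k}.npz",**c)
    im=c["img"][:,:,::-1]
    a,f=(im[150:260,205:355],5.3) if n=="top" else (im[190:285,190:330],5.7)
    cv2.imwrite(f"pics/{n}{k}z.png",cv2.convertScaleAbs(cv2.resize(a,None,fx=f,fy=f,interpolation=cv2.INTER_CUBIC),alpha=1.3))
s=env.sense()
R=s["tool_rot"];print(s["clock"],s["tool_pos"].round(1),"yaw",np.degrees(np.arctan2(R[1,1],R[0,1])).round(1),"j",s["joint_pos"].round(1),"F",s["ft_force"].round(1),"M",s["moment"].round(2),s["finger_gap"].round(3))
E
python3 snap.py 1 scene top
```

```text
Traceback (most recent call last):
  File "snap.py", line 11, in <module>
    R=s["tool_rot"];print(s["clock"],s["tool_pos"].round(1),"yaw",np.degrees(np.arctan2(R[1,1],R[0,1])).round(1),"j",s["joint_pos"].round(1),"F",s["ft_force"].round(1),"M",s["moment"].round(2),s["finger_gap"].round(3))
                                                                                                                                                                                                 ^^^^^^^^^^^^^^^^^^^^^
AttributeError: 'float' object has no attribute 'round'
```

View pics/scene1z.png

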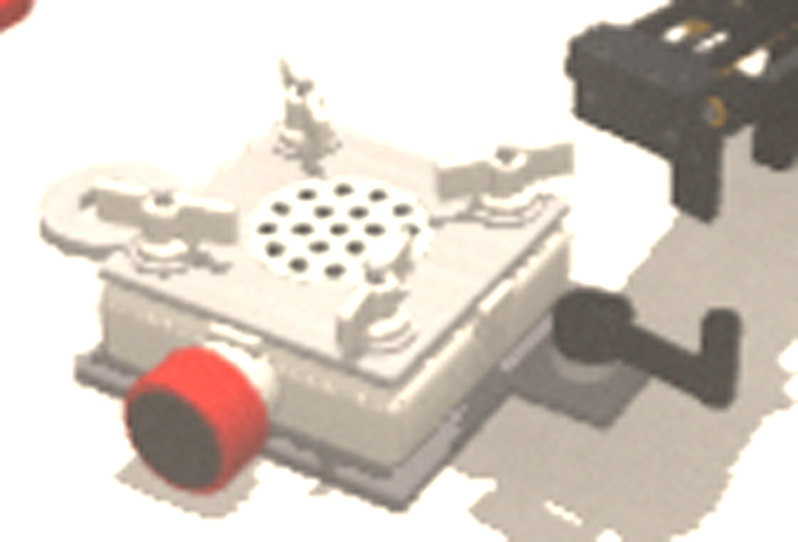

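The gripper hangs above the knob at (722,317), one finger visible at (697,200). Next: lower and close on the knob.

```bash
sed -i 's/s\["finger_gap"\].round(3)/round(s["finger_gap"],3)/' snap.py
```

Call:
send_rows --targets "0 0 -5 0 5; 0 0 -9.8 0 5; 0 0 -9.8 0 5; 0 0 -9.8 0 5; 0 0 -9.8 0 1; 0 0 -9.8 0 1; 0 0 -9.8 0 1; 0 0 -9.8 0 1; 0 0 -9.8 0 1"

```text
clock: 2.58
tool_pos: [482.8, 202.6, 60.9]
tool_rot: [[-0.001, 1.0, 0.0], [1.0, 0.001, 0.001], [0.001, 0.0, -1.0]]
ft_force: [1.5, 0.7, 5.0]
finger_gap: 0.213
```

```bash
python3 snap.py 2 scene
```

```text
2.625 [482.8 202.5  60.9] yaw 0.1 j [ 9.9 29.9 97.6  0.  52.5  9.8] F [0.8 0.5 4. ] M [-0.01 -0.02  0.02] 0.216
```

View pics/scene2z.png

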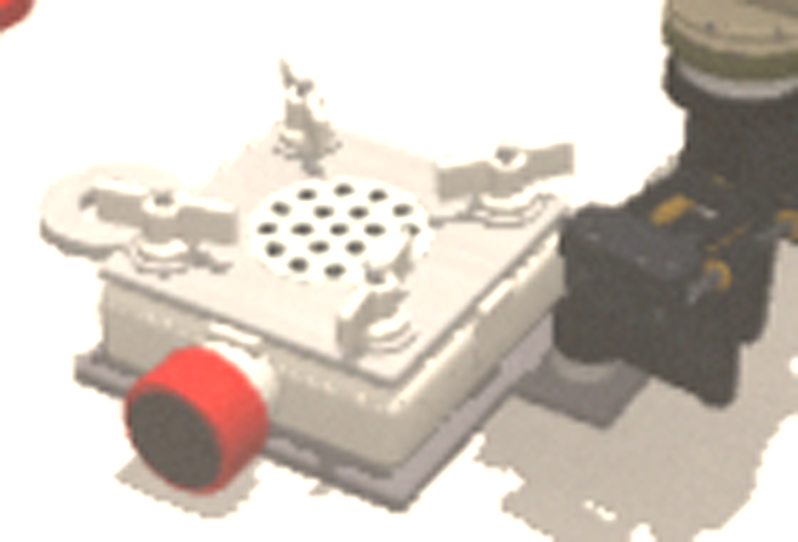

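Call:
send_rows --targets "1.1 0 0 -0.08 1; 2.22 -0.2 0 -0.16 1; 3.3 -0.53 0 -0.24 1; 4.32 -1.01 0 -0.32 1; 5.27 -1.62 0 -0.4 1"

```text
clock: 3.25
tool_pos: [534.8, 187.5, 60.8]
tool_rot: [[0.391, 0.92, -0.002], [0.92, -0.391, 0.003], [0.002, -0.003, -1.0]]
ft_force: [-4.3, 8.5, 5.5]
finger_gap: 0.219
```

Call:
send_rows --targets "0.92 -0.87 0 -0.08 1; 1.66 -1.73 0 -0.16 1; 2.27 -2.67 0 -0.24 1; 2.75 -3.7 0 -0.32 1; 2.98 -4.37 0 -0.36 1; 2.98 -4.37 0 -0.36 1"

```text
clock: 4.0
tool_pos: [564.6, 144.2, 60.9]
tool_rot: [[0.692, 0.722, -0.001], [0.722, -0.692, 0.004], [0.003, -0.004, -1.0]]
ft_force: [-0.4, 3.4, 3.0]
finger_gap: 0.217
```

```bash
python3 snap.py 3 
```

```text
4.0 [564.6 144.2  60.9] yaw -43.8 j [ 2.7 36.  86.8  0.3 57.3 46.3] F [-0.4  3.4  3. ] M [ 0.48  0.19 -0.48] 0.217
```

Call:
send_rows --targets "0.08 -0.3 0 -0.02 1; 0.12 -0.5 0 -0.04 1; 0.12 -0.5 0 -0.04 1"

```text
clock: 4.38
tool_pos: [565.6, 140.0, 60.9]
tool_rot: [[0.721, 0.693, -0.001], [0.693, -0.721, 0.006], [0.003, -0.005, -1.0]]
ft_force: [1.0, 5.4, 2.1]
finger_gap: 0.214
```

Call:
send_rows --targets "0.04 -0.2 0 0 1; 0.06 -0.3 0 0 1; 0.06 -0.3 0 0 1"

```text
clock: 4.75
tool_pos: [566.0, 138.0, 60.9]
tool_rot: [[0.721, 0.693, -0.001], [0.693, -0.721, 0.008], [0.004, -0.006, -1.0]]
ft_force: [-0.1, 7.2, 2.4]
finger_gap: 0.217
```

Call:
send_rows --targets "0.06 -0.4 0 0 1; 0.06 -0.4 0 0 1; 0.06 -0.4 0 0 1"

```text
clock: 5.12
tool_pos: [566.4, 135.0, 60.9]
tool_rot: [[0.721, 0.692, -0.001], [0.692, -0.721, 0.009], [0.005, -0.007, -1.0]]
ft_force: [-0.7, 5.8, 1.9]
finger_gap: 0.215
```

```bash
python3 snap.py 4 scene top
```

```text
5.225 [566.4 135.   60.9] yaw -46.2 j [ 1.7 35.9 86.9  0.6 57.3 47.5] F [-0.1  6.   2.4] M [ 0.92  0.11 -0.42] 0.216
```

View pics/scene4z.png

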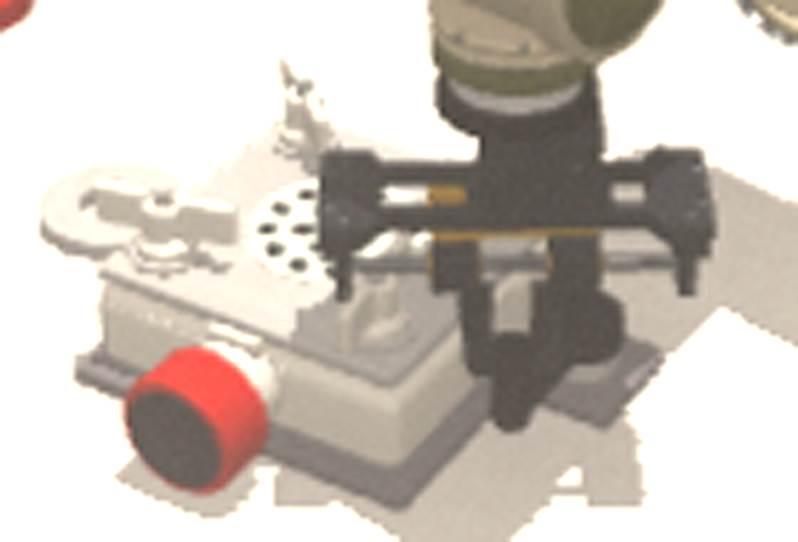

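The gripper hides the knob, near (510,410), so it may have slipped along the pads. I'll let go, lift and look.

Call:
send_rows --targets "0 0 0 0 4; 0 0 0 0 4; 0 0 5 0 4; 0 3 11 0 4; 0 14 16 0 4; 0 20 16 0 4; 0 20 16 0 4; 0 20 16 0 4"

```text
clock: 6.22
tool_pos: [565.7, 338.1, 221.1]
tool_rot: [[0.718, 0.696, -0.0], [0.696, -0.718, 0.01], [0.007, -0.007, -1.0]]
ft_force: [-0.1, -1.3, 0.4]
finger_gap: 0.455
```

```bash
python3 snap.py 5 scene top
```

```text
6.325 [566.3 334.7 220.2] yaw -46.1 j [20.2 35.9 61.3  0.5 82.7 66.3] F [ 0.1 -0.5 -0.2] M [-0.06  0.11  0.02] 0.454
```

View pics/top5z.png

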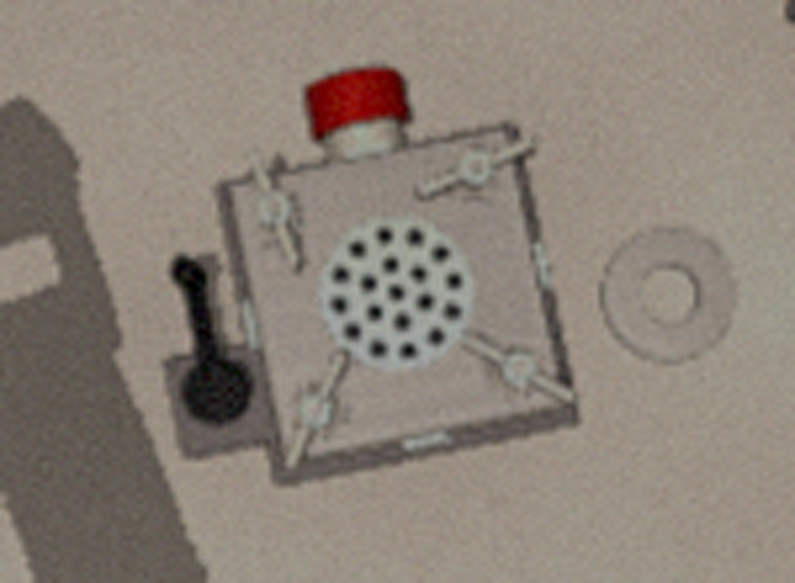

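View pics/scene5z.png

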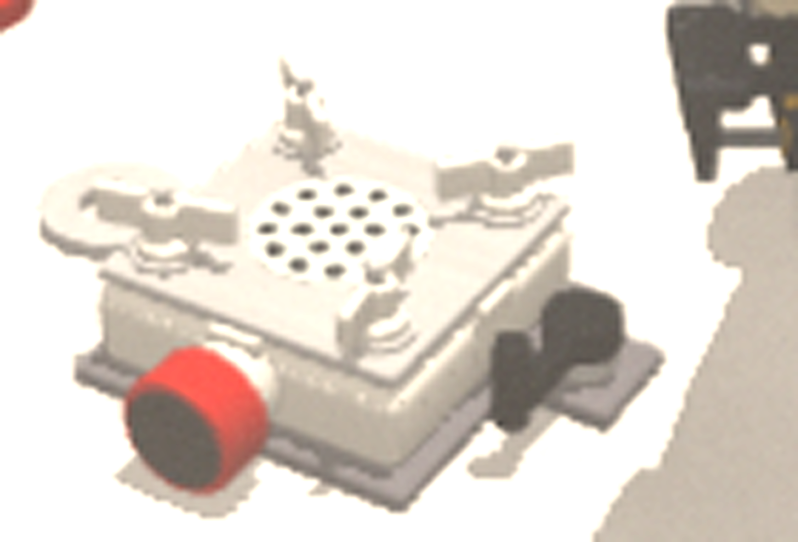

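The lever now lies along the block: knob at (187,270), pivot at (216,390) in the zoomed top view. I'll measure its angle and the grinder's edges.

```bash
python3 - <<'E'
from h import *
T=np.load("top5.npz");S=np.load("scene5.npz")
q=lambda p,z:ray(T,un(p,5.3,(205,150)),z)
r=lambda p,z:ray(S,un(p,5.7,(190,190)),z)
k=q((187,270),80);print("knob",k,r((512,340),80))
p=np.array([486.7,122]);d=k[:2]-p;print(np.linalg.norm(d),np.degrees(np.arctan2(d[1],d[0])))
# foot edges at ~z 15?: right/top corner & bottom corners
a,b,c=q((513,124),74),q((220,182),74),q((287,465),74)
for u,v in((b,a),(c,b)):print(np.degrees(np.arctan2(*(v-u)[[1,0]])))
# black pixels centroid line
im=T["img"].astype(int);m=(im.max(2)<45);m[:, :230]=0
ys,xs=np.nonzero(m[190:240,230:256]);print(len(xs))
E
```

```text
knob [568.53794692 139.0526553   80.        ] [572.46852948 141.03768397  80.        ]
83.59570927035116 11.770357593595065
-78.31584328194417
13.931304131157836
215
```

Call:
send_rows --targets "-0.4 -10 -5 0.5 0; -0.4 -16.6 -11 1.03 0; -0.4 -16.6 -16 1.03 0; -0.4 -16.6 -16 1.03 0; -0.4 -16.6 -16 1.03 0; -0.4 -16.6 -16 1.03 0; -0.4 -16.6 -16 1.03 0; -0.4 -16.6 -16 1.03 0; -0.4 -16.6 -16 1.03 0"

```text
clock: 7.45
tool_pos: [562.2, 168.4, 60.2]
tool_rot: [[-0.222, 0.975, -0.008], [0.975, 0.222, 0.002], [0.004, -0.007, -1.0]]
ft_force: [0.4, 1.0, -0.2]
finger_gap: 0.007
```

Call:
send_rows --targets "0.1 -0.4 0 0 0; 0.15 -0.8 0 0 0; 0.15 -0.8 0 0 0; 0.15 -0.8 0 0 0"

```text
clock: 7.95
tool_pos: [563.7, 160.4, 60.3]
tool_rot: [[-0.221, 0.975, -0.008], [0.975, 0.221, 0.002], [0.004, -0.007, -1.0]]
ft_force: [-0.8, -0.0, -0.6]
finger_gap: 0.009
```

```bash
python3 snap.py 6
```

```text
7.95 [563.7 160.4  60.3] yaw 12.8 j [ 4.4 36.6 85.8  0.2 58.1 -8.5] F [-0.8 -0.  -0.6] M [-0.08 -0.03  0.02] 0.009
```

Call:
send_rows --targets "0.1 -0.2 0 0 0; 0.1 -0.3 0 0 0; 0.1 -0.3 0 0 0"

```text
clock: 8.32
tool_pos: [564.7, 157.3, 60.2]
tool_rot: [[-0.221, 0.975, -0.008], [0.975, 0.221, 0.002], [0.004, -0.007, -1.0]]
ft_force: [-0.7, 0.3, 0.2]
finger_gap: 0.009
```

Call:
send_rows --targets "0.03 -0.2 0 0 0; 0.06 -0.3 0 0 0; 0.06 -0.3 0 0 0"

```text
clock: 8.7
tool_pos: [565.0, 155.9, 60.3]
tool_rot: [[-0.221, 0.975, -0.008], [0.975, 0.221, 0.005], [0.007, -0.007, -1.0]]
ft_force: [-0.3, 10.2, -0.4]
finger_gap: 0.005
```

Call:
send_rows --targets "0.03 -0.3 0 0 0; 0.03 -0.3 0 0 0; 0.03 -0.3 0 0 0"

```text
clock: 9.07
tool_pos: [565.0, 155.6, 60.3]
tool_rot: [[-0.222, 0.975, -0.008], [0.975, 0.222, 0.01], [0.011, -0.006, -1.0]]
ft_force: [-0.6, 16.9, -0.8]
finger_gap: 0.007
```

The push reached 17 N with no further movement, so the cam is at its stop. Next: back off, lift and go over nut0.

Call:
send_rows --targets "-0.2 1.5 0 0 0; -0.2 2 4 0 0; 0 2 10 0.2 3; 3.78 -3 10 0.5 5.6; 3.78 -7.4 10 0.7 5.6; 3.78 -7.4 10 0.93 5.6; 3.78 -7.4 10 0.93 5.6; 3.78 -7.4 7 0.93 5.6; 3.78 -7.4 7 0.93 5.6; 3.78 -7.4 7 0.93 5.6"

```text
clock: 10.32
tool_pos: [603.2, 81.8, 131.3]
tool_rot: [[-0.914, 0.405, -0.011], [0.405, 0.914, -0.001], [0.01, -0.005, -1.0]]
ft_force: [0.8, -0.0, 0.6]
finger_gap: 0.636
```

```bash
python3 snap.py 7 scene
```

```text
10.375 [603.3  81.7 131.6] yaw 66.1 j [ -3.3  34.2  77.8  -0.1  68.6 -69.3] F [-0.2 -0.6  0.1] M [-0.02 -0.02  0.  ] 0.635
```

View pics/scene7z.png

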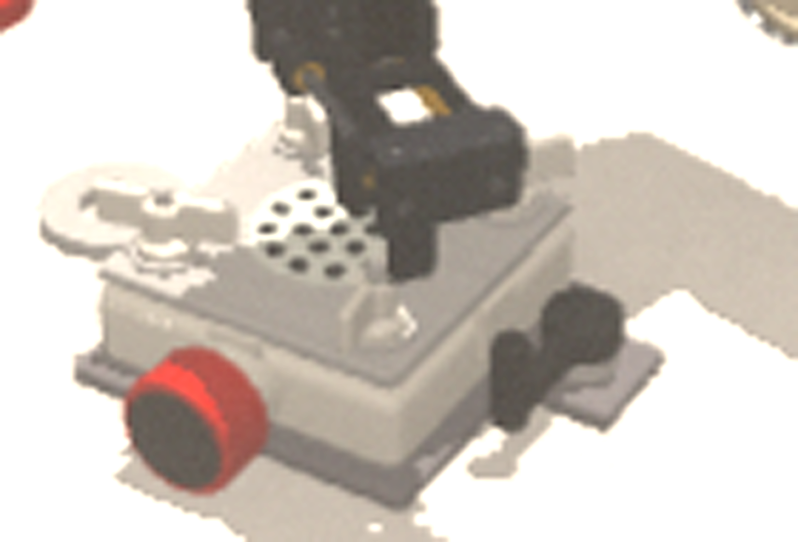

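The front finger is at (410,265), beside nut0's wing, and clear of it. Lower and turn.

Call:
send_rows --targets "0 0 -2.5 0 5.6; 0 0 -4.4 0 5.6; 0 0 -4.4 0 5.6; 0 0 -4.4 -0.17 5.6; 0 0 -4.4 -0.34 5.6; 0 0 -4.4 -0.51 5.6; 0 0 -4.4 -0.68 5.6"

```text
clock: 11.25
tool_pos: [604.6, 81.0, 89.4]
tool_rot: [[-0.451, 0.892, -0.005], [0.892, 0.451, 0.005], [0.006, -0.002, -1.0]]
ft_force: [2.3, -4.3, -2.1]
finger_gap: 0.635
```

```bash
python3 snap.py 8 scene
```

```text
11.3 [604.6  81.   89.4] yaw 26.4 j [ -3.5  36.9  80.1   0.3  63.3 -30. ] F [ 1.7 -3.4 -1.3] M [-0.43 -0.29  0.1 ] 0.637
```

View pics/scene8z.png

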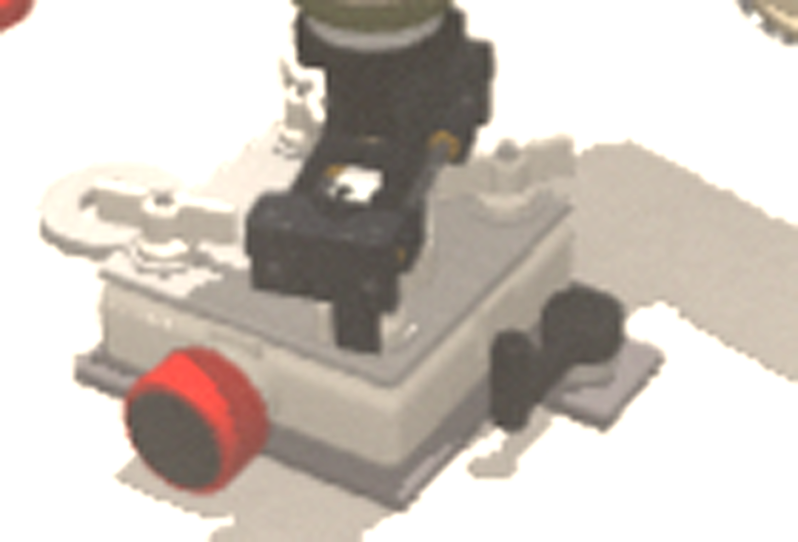

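Call:
send_rows --targets "-0.15 0.05 -0.2 -0.17 5.6; -0.15 0.05 -0.3 -0.34 5.6; -0.15 0.05 -0.3 -0.51 5.6; -0.15 0.05 -0.3 -0.68 5.6; -0.15 0.05 -0.3 -0.85 5.6; -0.15 0.05 -0.3 -1.02 5.6; -0.15 0.05 -0.3 -1.19 5.6; -0.15 0.05 -0.3 -1.36 5.6; -0.15 0.05 -0.3 -1.53 5.6; -0.15 0.05 -0.3 -1.7 5.6; -0.15 0.05 -0.3 -1.87 5.6; -0.15 0.05 -0.3 -2.04 5.6"

```text
clock: 12.8
tool_pos: [604.7, 81.7, 88.1]
tool_rot: [[1.0, -0.011, 0.012], [-0.011, -1.0, 0.002], [0.012, -0.003, -1.0]]
ft_force: [6.4, 0.1, -2.5]
finger_gap: 0.637
```

```bash
python3 snap.py 9
```

```text
12.8 [604.7  81.7  88.1] yaw -90.6 j [-3.4 36.5 80.9  0.2 61.9 87.2] F [ 6.4  0.1 -2.5] M [ 0.14 -0.78  0.2 ] 0.637
```

Call:
send_rows --targets "-0.1 0 -0.1 -0.13 5.6; -0.1 0 -0.1 -0.26 5.6; -0.1 0 -0.1 -0.26 5.6"

```text
clock: 13.18
tool_pos: [605.0, 81.6, 88.6]
tool_rot: [[0.964, -0.266, 0.016], [-0.266, -0.964, -0.001], [0.016, -0.003, -1.0]]
ft_force: [3.6, -1.0, -0.6]
finger_gap: 0.634
```

```bash
python3 snap.py 10
```

```text
13.175 [605.   81.6  88.6] yaw -105.4 j [ -3.3  36.4  81.   -0.   61.6 102.1] F [ 3.6 -1.  -0.6] M [-0.07 -0.56  0.07] 0.634
```

Call:
send_rows --targets "0 0 0 -0.1 5.6; 0 0 0 -0.2 5.6; 0 0 0 -0.2 5.6"

```text
clock: 13.55
tool_pos: [606.8, 80.4, 89.9]
tool_rot: [[0.893, -0.449, 0.021], [-0.449, -0.893, -0.007], [0.021, -0.003, -1.0]]
ft_force: [7.8, -6.5, -5.5]
finger_gap: 0.637
```

```bash
python3 snap.py 11
```

```text
13.55 [606.8  80.4  89.9] yaw -116.7 j [ -3.3  36.4  80.8  -0.3  61.5 113.6] F [ 7.8 -6.5 -5.5] M [-0.77 -1.2   0.81] 0.637
```

Call:
send_rows --targets "-0.3 0.1 -0.2 -0.1 5.6; -0.3 0.1 -0.2 -0.1 5.6"

```text
clock: 13.8
tool_pos: [606.8, 80.3, 89.8]
tool_rot: [[0.847, -0.53, 0.029], [-0.53, -0.848, -0.012], [0.031, -0.005, -1.0]]
ft_force: [13.7, -5.3, -5.6]
finger_gap: 0.637
```

```bash
python3 snap.py 12 scene
```

```text
13.85 [606.8  80.3  89.8] yaw -122.0 j [ -3.2  36.2  81.2  -0.7  60.9 119.1] F [12.9 -6.  -5.4] M [-0.64 -2.04  2.42] 0.638
```

View pics/scene12z.png

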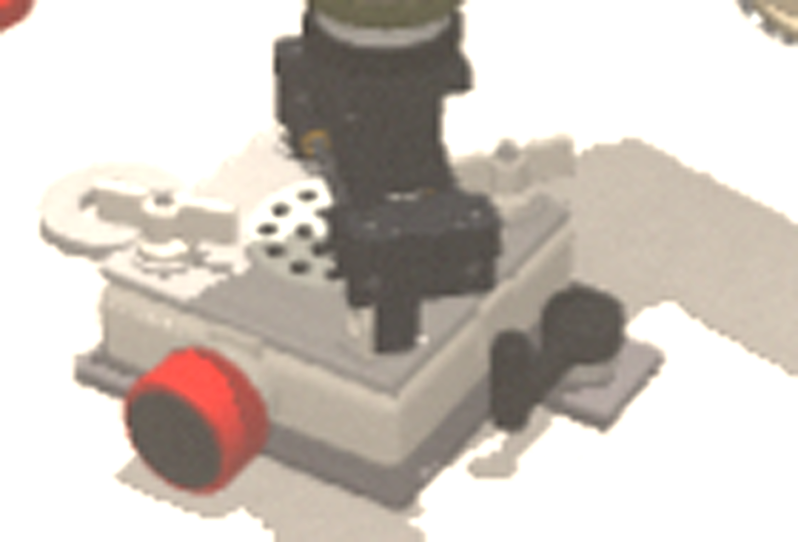

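The moment rose to 2.4 Nm with no more turning, so nut0 is at its stop. Next: back off, lift, and unwind towards nut2.

Call:
send_rows --targets "0 0 0 0.18 5.6; -0.2 0.1 0 0.3 5.6; -0.2 0.1 3 0.4 5.6; -0.2 0.1 6 0.55 5.6; -3 -6 7 0.74 5.6; -7 -12 7 0.92 5.6; -10.2 -15.4 7 1.1 5.6; -10.2 -15.4 7 1.28 5.6; -10.2 -15.4 7 1.46 5.6; -10.2 -15.4 7 1.64 5.6; -10.2 -15.4 7 1.82 5.6; -10.2 -15.4 7 2 5.6"

```text
clock: 15.35
tool_pos: [504.9, -73.6, 161.0]
tool_rot: [[0.12, 0.993, -0.0], [0.992, -0.12, 0.031], [0.031, -0.004, -1.0]]
ft_force: [0.1, 0.1, 0.1]
finger_gap: 0.638
```

```bash
python3 snap.py 13 scene top
```

```text
15.45 [505.  -73.6 160.8] yaw -7.2 j [-22.3  20.6  94.4   1.8  65.6 -15.8] F [ 0.1 -0.2 -0.2] M [-0.08  0.04  0.03] 0.631
```

View pics/scene13z.png

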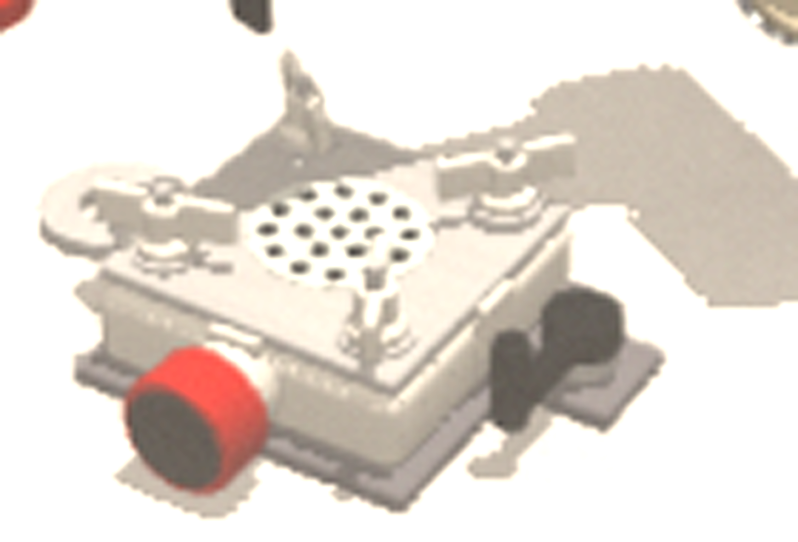

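View pics/top13z.png

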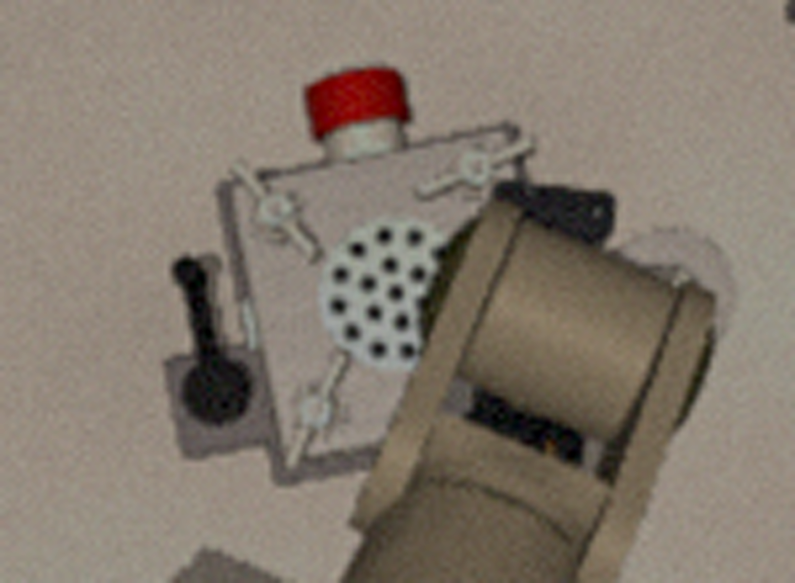

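Nut0's wing now runs from (235,163) to (318,258), about 160° from where it began, and that corner is lower. Finish unwinding for nut2.

Call:
send_rows --targets "0 0 0 0.18 5.6; 0 0 0 0.36 5.6; 0 0 0 0.54 5.6; 0 0 0 0.72 5.6; 0 0 0 0.9 5.6; 0 0 0 1.08 5.6; 0 0 0 1.26 5.6; 0 0 0 1.44 5.6; 0 0 -1 1.62 5.6; 0 0 -2 1.8 5.6; 0 0 -3 1.96 5.6; 0 0 -3 1.96 5.6"

```text
clock: 16.95
tool_pos: [504.8, -73.4, 130.9]
tool_rot: [[-0.966, -0.257, -0.029], [-0.257, 0.966, -0.011], [0.031, -0.004, -1.0]]
ft_force: [0.1, -0.0, 0.3]
finger_gap: 0.635
```

```bash
python3 snap.py 14 scene
```

```text
17.0 [505.1 -73.6 131.3] yaw 104.8 j [ -20.9   23.3   95.4   -1.4   62.5 -125. ] F [-0.3 -0.2 -0.2] M [ 0.06 -0.01 -0.01] 0.63
```

View pics/scene14z.png

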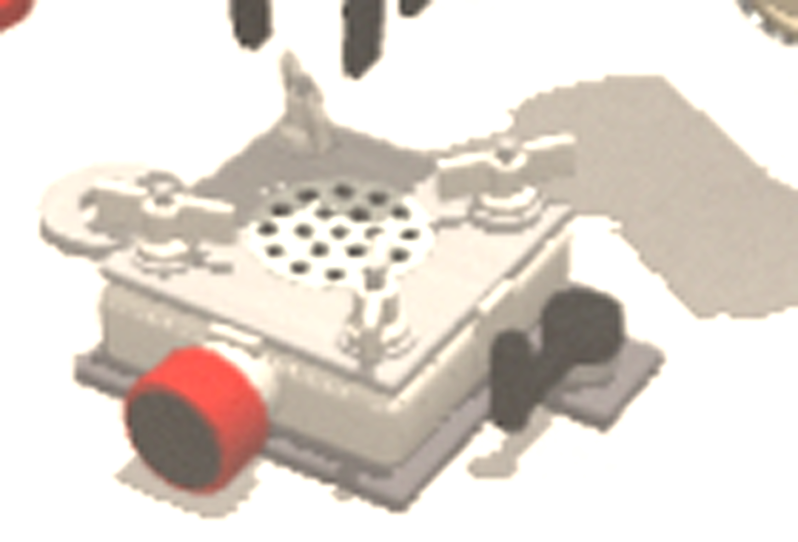

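Both fingers, at (250,30) and (365,60), straddle nut2's wings. Lower and turn.

Call:
send_rows --targets "0 0 -2.5 0 5.6; 0 0 -4.5 0 5.6; 0 0 -4.5 0 5.6; 0 0 -4.5 -0.17 5.6; 0 0 -4.5 -0.34 5.6; 0 0 -4.5 -0.51 5.6; 0 0 -4.5 -0.68 5.6; 0 0 -4.5 -0.85 5.6; 0 0 -4.5 -1.02 5.6; 0 0 -4.5 -1.19 5.6; 0 0 -4.5 -1.36 5.6; 0 0 -4.5 -1.53 5.6; 0 0 -4.5 -1.7 5.6; 0 0 -4.5 -1.87 5.6; 0 0 -4.5 -2.04 5.6; 0 0 -4.5 -2.21 5.6; 0 0 -4.5 -2.38 5.6; 0 0 -4.5 -2.55 5.6; 0 0 -4.5 -2.72 5.6; 0 0 -4.5 -2.8 5.6"

```text
clock: 19.5
tool_pos: [506.3, -73.7, 87.7]
tool_rot: [[0.828, 0.56, 0.026], [0.56, -0.829, 0.02], [0.033, -0.002, -0.999]]
ft_force: [5.5, 0.7, -4.1]
finger_gap: 0.637
```

```bash
python3 snap.py 15
```

```text
19.5 [506.3 -73.7  87.7] yaw -55.9 j [-22.2  25.7  99.6   2.   53.8  32.6] F [ 5.5  0.7 -4.1] M [ 0.25 -0.59  0.12] 0.637
```

Call:
send_rows --targets "-0.15 0 -0.1 -0.13 5.6; -0.15 0 -0.1 -0.26 5.6; -0.15 0 -0.1 -0.26 5.6"

```text
clock: 19.88
tool_pos: [506.0, -73.9, 88.2]
tool_rot: [[0.945, 0.325, 0.034], [0.325, -0.946, 0.011], [0.036, 0.0, -0.999]]
ft_force: [4.0, -0.3, -2.7]
finger_gap: 0.634
```

```bash
python3 snap.py 16
```

```text
19.875 [506.  -73.9  88.2] yaw -71.0 j [-22.1  25.4 100.    1.7  53.1  47.9] F [ 4.  -0.3 -2.7] M [ 0.   -0.44  0.14] 0.634
```

Call:
send_rows --targets "-0.1 0 0 -0.1 5.6; -0.1 0 0 -0.2 5.6; -0.1 0 0 -0.2 5.6"

```text
clock: 20.25
tool_pos: [506.7, -74.1, 88.9]
tool_rot: [[0.99, 0.134, 0.04], [0.134, -0.991, 0.002], [0.039, 0.003, -0.999]]
ft_force: [12.7, 1.8, -12.5]
finger_gap: 0.636
```

```bash
python3 snap.py 17
```

```text
20.25 [506.7 -74.1  88.9] yaw -82.3 j [-21.9  25.2 100.1   1.2  52.6  59.6] F [ 12.7   1.8 -12.5] M [ 0.34 -1.59  2.59] 0.636
```

The moment reached 2.6 Nm, so nut2 is at its stop. Next: release, lift and unwind towards nut1.

Call:
send_rows --targets "0 0 0 0.18 5.6; -0.1 0 0 0.3 5.6; -0.1 0 3 0.4 5.6; 0 0 6 0.55 6.2; 5 1.5 7 0.74 6.2; 10 2.9 7 0.92 6.2; 12.6 2.9 7 1.1 6.2; 12.6 2.9 7 1.28 6.2; 12.6 2.9 7 1.46 6.2; 12.6 2.9 7 1.64 6.2; 12.6 2.9 7 1.82 6.2; 12.6 2.9 7 2 6.2; 12.6 2.9 7 2.1 6.2"

```text
clock: 21.88
tool_pos: [632.8, -45.1, 160.2]
tool_rot: [[-0.618, 0.786, -0.021], [0.785, 0.619, 0.033], [0.039, 0.004, -0.999]]
ft_force: [-0.3, 0.4, -0.4]
finger_gap: 0.7
```

```bash
python3 snap.py 18 scene top
```

```text
21.975 [632.8 -45.1 160. ] yaw 38.0 j [-15.2  36.1  70.1   1.5  75.5 -53.7] F [ 0.9  0.1 -0.5] M [-0.07  0.   -0.01] 0.706
```

View pics/scene18z.png

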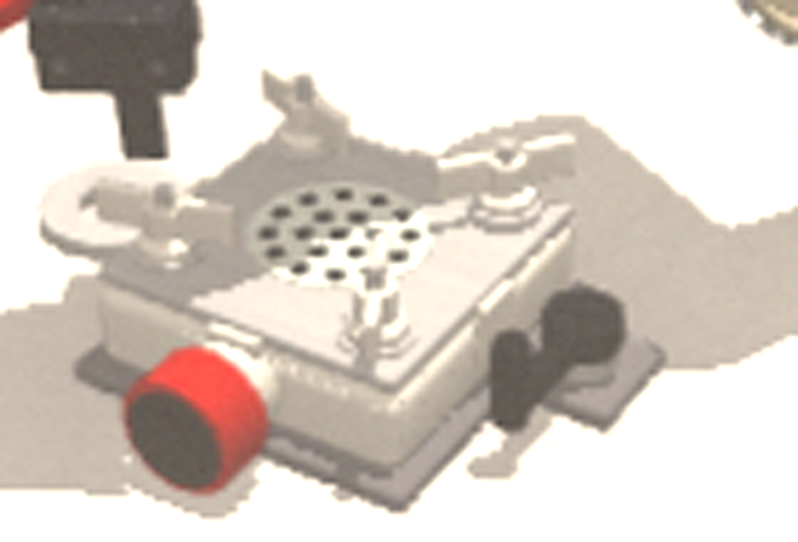

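View pics/top18z.png

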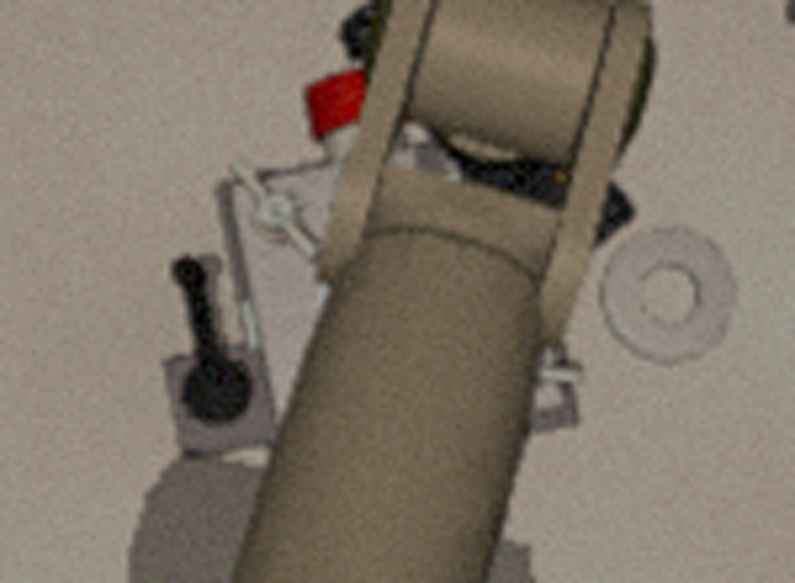

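Nut2's wing has turned: it now points towards (345,140) in the scene view. Finish unwinding over nut1.

Call:
send_rows --targets "0 0 0 0.18 6.2; 0 0 0 0.36 6.2; 0 0 0 0.54 6.2; 0 0 0 0.72 6.2; 0 0 0 0.9 6.2; 0 0 0 1.08 6.2; 0 0 0 1.26 6.2; 0 0 0 1.44 6.2; 0 0 -1 1.62 6.2; 0 0 -2 1.8 6.2; 0 0 -3 1.85 6.2; 0 0 -3 1.85 6.2"

```text
clock: 23.48
tool_pos: [632.5, -45.0, 130.1]
tool_rot: [[-0.589, -0.808, -0.026], [-0.807, 0.59, -0.029], [0.039, 0.004, -0.999]]
ft_force: [-0.2, 0.6, 0.3]
finger_gap: 0.705
```

```bash
python3 snap.py 19 scene
```

```text
23.525 [632.8 -45.1 130.6] yaw 143.9 j [ -13.9   37.7   71.9   -2.1   71.4 -157. ] F [ 0.   0.  -0.2] M [0.07 0.02 0.01] 0.705
```

View pics/scene19z.png

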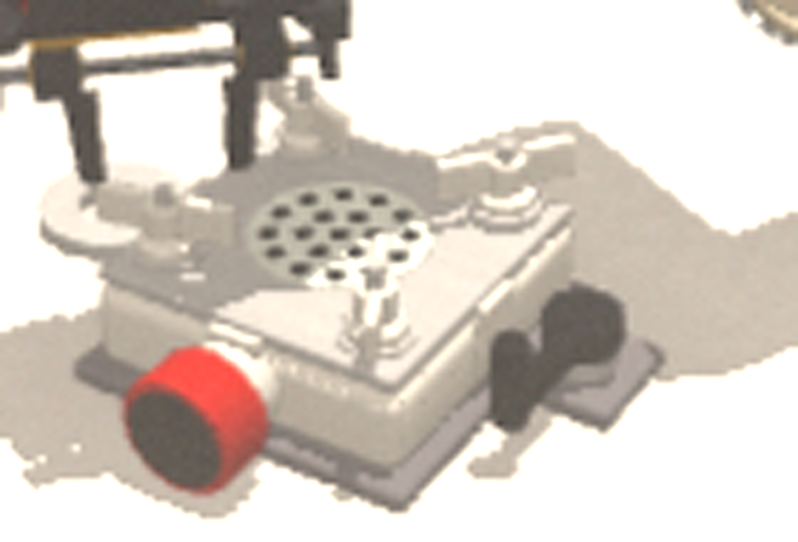

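The fingers are at (90,175) and (240,160), either side of nut1's wing. Lower carefully.

Call:
send_rows --targets "0 0 -0.8 0.05 6.2; 0 0 -1.6 0.05 6.2; 0 0 -2.2 0.05 6.2; 0 0 -2.6 0.05 6.2"

```text
clock: 24.02
tool_pos: [632.8, -45.2, 104.3]
tool_rot: [[-0.549, -0.835, -0.024], [-0.835, 0.55, -0.03], [0.039, 0.003, -0.999]]
ft_force: [0.3, -0.4, 0.8]
finger_gap: 0.705
```

```bash
python3 snap.py 20 scene
```

```text
24.075 [632.6 -45.1 103.9] yaw 146.7 j [ -13.8   39.2   73.5   -2.2   68.2 -159.7] F [-0.  -0.  -1.2] M [ 0.08 -0.02  0.01] 0.701
```

View pics/scene20z.png

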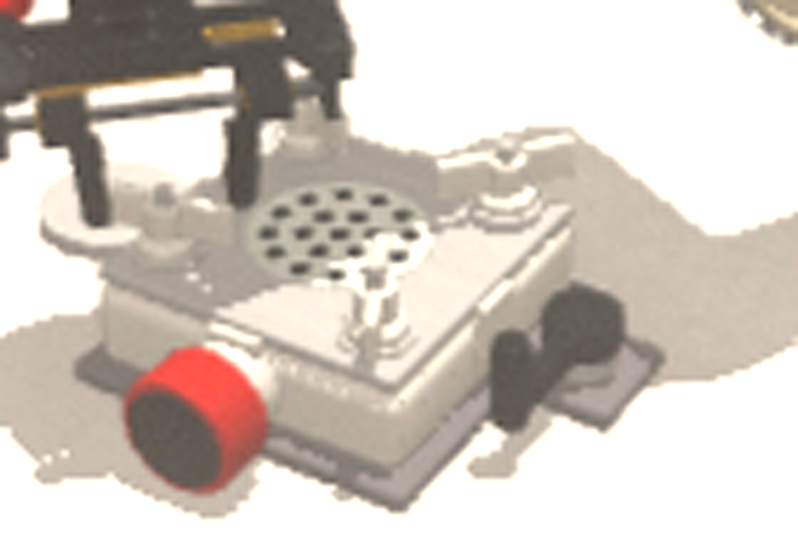

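Both fingers are now below the wing's top edge, at (97,220) and (243,200), with no contact force. Go deeper and turn.

Call:
send_rows --targets "0 0 -1.8 0 6.2; 0 0 -1.8 0 6.2; 0 0 -1.8 -0.17 6.2; 0 0 -1.8 -0.34 6.2; 0 0 -1.8 -0.51 6.2; 0 0 -1.8 -0.68 6.2; 0 0 -1.8 -0.85 6.2; 0 0 -1.8 -1.02 6.2; 0 0 -1.8 -1.19 6.2; 0 0 -1.8 -1.36 6.2; 0 0 -1.8 -1.53 6.2; 0 0 -1.8 -1.7 6.2; 0 0 -1.8 -1.87 6.2; 0 0 -1.8 -2.04 6.2; 0 0 -1.8 -2.21 6.2; 0 0 -1.8 -2.38 6.2; 0 0 -1.8 -2.55 6.2; 0 0 -1.8 -2.65 6.2"

```text
clock: 26.32
tool_pos: [632.9, -46.3, 86.0]
tool_rot: [[0.094, 0.996, 0.009], [0.995, -0.094, 0.036], [0.037, 0.005, -0.999]]
ft_force: [1.4, -5.2, -1.2]
finger_gap: 0.702
```

```bash
python3 snap.py 21
```

```text
26.325 [632.9 -46.3  86. ] yaw -5.4 j [-15.6  39.6  75.7   2.4  64.7 -11.2] F [ 1.4 -5.2 -1.2] M [-1.   -0.08  0.18] 0.702
```

Call:
send_rows --targets "0 0.1 0 -0.13 6.2; 0 0.1 0 -0.22 6.2; 0 0.1 0 -0.22 6.2"

```text
clock: 26.7
tool_pos: [632.8, -45.9, 86.0]
tool_rot: [[0.308, 0.951, 0.016], [0.951, -0.308, 0.033], [0.036, 0.005, -0.999]]
ft_force: [-0.4, -3.8, 0.0]
finger_gap: 0.705
```

```bash
python3 snap.py 22
```

```text
26.7 [632.8 -45.9  86. ] yaw -18.0 j [-15.5  39.4  76.2   2.3  64.1   1.4] F [-0.4 -3.8  0. ] M [-0.71  0.13  0.19] 0.705
```

Call:
send_rows --targets "0 0.1 0 -0.13 6.2; 0 0.1 0 -0.2 6.2; 0 0.1 0 -0.2 6.2"

```text
clock: 27.08
tool_pos: [632.7, -45.3, 86.0]
tool_rot: [[0.489, 0.872, 0.022], [0.871, -0.49, 0.028], [0.035, 0.005, -0.999]]
ft_force: [-1.3, -2.9, -0.1]
finger_gap: 0.703
```

```bash
python3 snap.py 23
```

```text
27.075 [632.7 -45.3  86. ] yaw -29.3 j [-15.4  39.2  76.5   2.1  63.5  13. ] F [-1.3 -2.9 -0.1] M [-0.69  0.3   0.09] 0.703
```

Call:
send_rows --targets "0 0 0 -0.1 6.2; 0 0 0 -0.16 6.2; 0 0 0 -0.16 6.2"

```text
clock: 27.45
tool_pos: [632.8, -45.4, 85.9]
tool_rot: [[0.619, 0.785, 0.026], [0.784, -0.62, 0.024], [0.035, 0.006, -0.999]]
ft_force: [1.1, -3.9, -2.0]
finger_gap: 0.7
```

```bash
python3 snap.py 24
```

```text
27.45 [632.8 -45.4  85.9] yaw -38.3 j [-15.3  39.1  76.7   1.9  63.1  22.1] F [ 1.1 -3.9 -2. ] M [-0.64  0.08  0.68] 0.7
```

Call:
send_rows --targets "0 0 0 -0.08 6.2; 0 0 0 -0.08 6.2"

```text
clock: 27.7
tool_pos: [632.9, -45.3, 85.9]
tool_rot: [[0.676, 0.737, 0.028], [0.736, -0.676, 0.021], [0.034, 0.006, -0.999]]
ft_force: [2.0, -3.6, -1.5]
finger_gap: 0.704
```

```bash
python3 snap.py 25
```

```text
27.7 [632.9 -45.3  85.9] yaw -42.6 j [-15.3  39.   76.8   1.8  62.9  26.5] F [ 2.  -3.6 -1.5] M [-0.65  0.07  2.17] 0.704
```

The moment reached 2.2 Nm, so nut1 is at its stop. Next is nut3.

Call:
send_rows --targets "0 0 0 0.15 6.2; 0 0 0 0.25 6.2; 0 0 3 0.3 6.2; 0 0 6 0.4 6.2; -5 3 7 0.55 6.2; -10 6 7 0.7 6.2; -15 9 7 0.9 6.2; -15.5 9.9 7 1.09 6.2; -15.5 9.9 5 1.09 6.2; -15.5 9.9 4.5 1.09 6.2; -15.5 9.9 4.5 1.09 6.2"

```text
clock: 29.08
tool_pos: [477.9, 53.8, 131.0]
tool_rot: [[-0.34, 0.94, -0.006], [0.94, 0.34, 0.035], [0.035, 0.006, -0.999]]
ft_force: [0.6, 0.0, -1.1]
finger_gap: 0.709
```

```bash
python3 snap.py 26 scene top
```

```text
29.175 [478.2  53.6 131.4] yaw 19.9 j [ -8.6  19.3 101.3   2.2  59.9 -29.6] F [ 1.   0.  -0.7] M [-0.05  0.04  0.08] 0.705
```

View pics/scene26z.png

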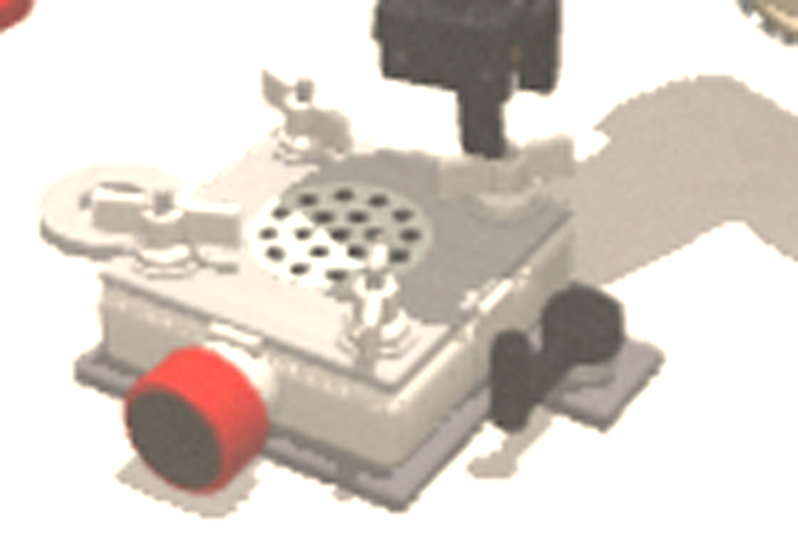

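View pics/top26z.png

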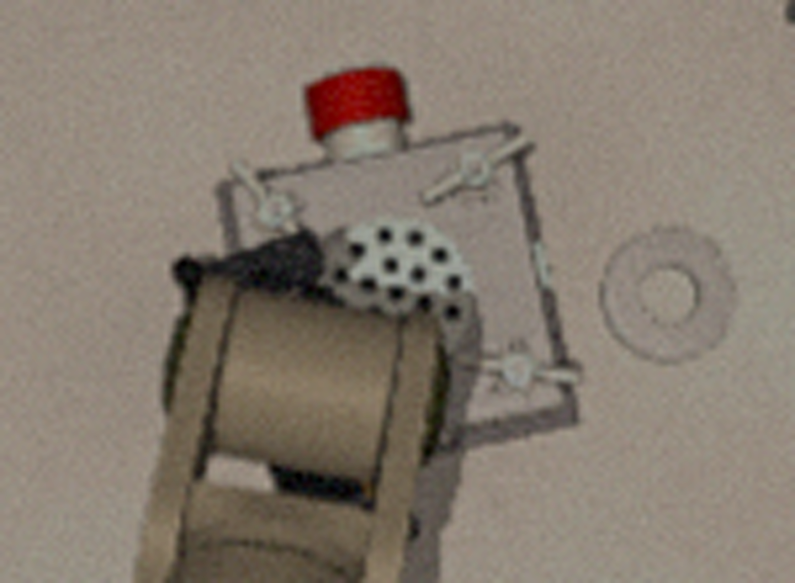

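Nuts 0, 1 and 2 have turned, and the finger at (480,140) sits clear above nut3. Lower and turn.

Call:
send_rows --targets "0 0 -1.5 0 6.2; 0 0 -2.8 0 6.2; 0 0 -3.8 0 6.2; 0 0 -4.5 -0.15 6.2; 0 0 -4.5 -0.34 6.2; 0 0 -4.5 -0.51 6.2; 0 0 -4.5 -0.68 6.2; 0 0 -4.5 -0.85 6.2; 0 0 -4.5 -1.02 6.2; 0 0 -4.5 -1.19 6.2; 0 0 -4.5 -1.36 6.2; 0 0 -4.5 -1.53 6.2; 0 0 -4.5 -1.7 6.2; 0 0 -4.5 -1.87 6.2; 0 0 -4.5 -2.04 6.2; 0 0 -4.5 -2.21 6.2; 0 0 -4.5 -2.38 6.2; 0 0 -4.5 -2.55 6.2; 0 0 -4.5 -2.72 6.2; 0 0 -4.5 -2.8 6.2"

```text
clock: 31.68
tool_pos: [478.8, 53.2, 86.0]
tool_rot: [[0.633, -0.774, 0.018], [-0.774, -0.633, -0.032], [0.036, 0.007, -0.999]]
ft_force: [2.7, -3.7, -1.3]
finger_gap: 0.701
```

```bash
python3 snap.py 27
```

```text
31.675 [478.8  53.2  86. ] yaw -140.7 j [ -6.7  23.  104.3  -2.2  51.6 135.3] F [ 2.7 -3.7 -1.3] M [-0.3  -0.31  0.15] 0.701
```

Call:
send_rows --targets "0 0 0 -0.13 6.2; 0 0 0 -0.24 6.2; 0 0 0 -0.24 6.2"

```text
clock: 32.05
tool_pos: [479.0, 52.9, 85.6]
tool_rot: [[0.432, -0.902, 0.01], [-0.901, -0.432, -0.035], [0.036, 0.007, -0.999]]
ft_force: [2.1, -3.0, -1.0]
finger_gap: 0.701
```

```bash
python3 snap.py 28
```

```text
32.05 [479.   52.9  85.6] yaw -154.4 j [ -6.6  23.2 103.9  -2.5  52.1 149.3] F [ 2.1 -3.  -1. ] M [-0.26 -0.12  0.07] 0.701
```

Call:
send_rows --targets "0 0 0 -0.1 6.2; 0 0 0 -0.2 6.2; 0 0 0 -0.2 6.2"

```text
clock: 32.42
tool_pos: [479.1, 52.8, 85.4]
tool_rot: [[0.247, -0.969, 0.002], [-0.968, -0.247, -0.037], [0.036, 0.007, -0.999]]
ft_force: [1.2, -2.7, -1.6]
finger_gap: 0.704
```

```bash
python3 snap.py 29
```

```text
32.425 [479.1  52.8  85.4] yaw -165.7 j [ -6.6  23.5 103.6  -2.6  52.6 160.7] F [ 1.2 -2.7 -1.6] M [-0.23 -0.1   0.08] 0.704
```

No stop yet, and the last joint is at 160.7°, near its limit. I'll lift, rotate back about half a turn and take the wings again.

Call:
send_rows --targets "0 0 0 0.15 6.2; 0 0 2 0.25 6.2; 0 0 4.5 0.4 6.2; 0 0 4.5 0.58 6.2; 0 0 4.5 0.76 6.2; 0 0 4.5 0.94 6.2; 0 0 4.5 1.12 6.2; 0 0 4.5 1.3 6.2; 0 0 4.5 1.48 6.2; 0 0 4.5 1.66 6.2; 0 0 4.5 1.84 6.2; 0 0 4.5 2 6.2"

```text
clock: 33.92
tool_pos: [478.8, 53.2, 130.2]
tool_rot: [[0.772, 0.635, 0.032], [0.635, -0.773, 0.018], [0.036, 0.006, -0.999]]
ft_force: [0.2, 0.0, -0.4]
finger_gap: 0.704
```

Call:
send_rows --targets "0 0 0 0.18 6.2; 0 0 0 0.36 6.2; 0 0 0 0.54 6.2; 0 0 0 0.72 6.2; 0 0 0 0.9 6.2; 0 0 0 1.08 6.2; 0 0 0 1.26 6.2; 0 0 0 1.37 6.2; 0 0 0 1.37 6.2"

```text
clock: 35.05
tool_pos: [478.5, 53.5, 130.0]
tool_rot: [[-0.469, 0.883, -0.012], [0.882, 0.469, 0.035], [0.037, 0.006, -0.999]]
ft_force: [-0.6, -1.0, 0.4]
finger_gap: 0.705
```

```bash
python3 snap.py 30 scene top
```

```text
35.15 [478.6  53.4 130. ] yaw 27.9 j [ -8.6  19.7 101.1   2.2  60.2 -37.6] F [ 0.   0.3 -0.3] M [-0.08  0.02 -0.02] 0.703
```

View pics/scene30z.png

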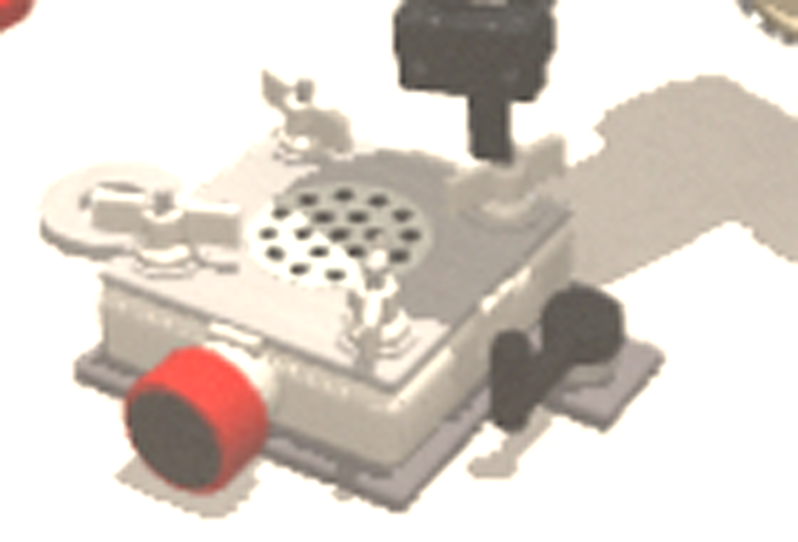

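The finger at (490,155) clears nut3's wing, which now points towards (560,150). Lower and finish the turn.

Call:
send_rows --targets "0 0 -1.5 0 6.2; 0 0 -2.5 0 6.2; 0 0 -3.5 0 6.2; 0 0 -4.4 0 6.2; 0 0 -4.4 -0.12 6.2; 0 0 -4.4 -0.24 6.2; 0 0 -4.4 -0.36 6.2; 0 0 -4.4 -0.36 6.2"

```text
clock: 36.15
tool_pos: [478.6, 52.8, 85.7]
tool_rot: [[-0.128, 0.992, 0.001], [0.991, 0.128, 0.035], [0.035, 0.006, -0.999]]
ft_force: [0.3, -5.3, -1.9]
finger_gap: 0.704
```

```bash
python3 snap.py 31
```

```text
36.15 [478.6  52.8  85.7] yaw 7.4 j [ -8.8  23.2 104.    2.5  53.1 -17.7] F [ 0.3 -5.3 -1.9] M [-1.07 -0.07  0.7 ] 0.704
```

Call:
send_rows --targets "0 0 0 -0.1 6.2; 0 0 0 -0.15 6.2; 0 0 0 -0.15 6.2"

```text
clock: 36.52
tool_pos: [478.6, 52.6, 85.6]
tool_rot: [[0.013, 1.0, 0.006], [0.999, -0.013, 0.033], [0.033, 0.006, -0.999]]
ft_force: [1.4, -2.9, -1.4]
finger_gap: 0.704
```

```bash
python3 snap.py 32
```

```text
36.525 [478.6  52.6  85.6] yaw -0.7 j [ -8.7  23.1 104.2   2.4  52.7  -9.5] F [ 1.4 -2.9 -1.4] M [-0.74 -0.07  3.55] 0.704
```

The moment reached 3.55 Nm, so nut3 is at its stop. Next: release, lift and move well clear for a final look.

Call:
send_rows --targets "0 0 0 0.2 6.2; 0 0 0 0.3 6.2; 0 0 3 0.35 6.2; 0 0 8 0.35 6.2; 0 0 14 0.35 6.2; -4 7 18 0.35 6.2; -8 14 18 0.35 6.2; -12 20 18 0.35 6.2; -16 27 18 0.35 6.2; -20 34 18 0.35 6.2; -20 34 18 0.35 6.2; -20 34 18 0.35 6.2; -20 34 18 0.35 6.2"

```text
clock: 38.15
tool_pos: [277.5, 393.7, 265.3]
tool_rot: [[-0.333, 0.943, -0.007], [0.942, 0.333, 0.034], [0.034, 0.004, -0.999]]
ft_force: [-0.5, 0.3, 0.4]
finger_gap: 0.705
```

```bash
python3 snap.py 33 scene top
```

```text
38.25 [278.8 392.3 265.4] yaw 19.3 j [39.7 10.5 91.3  1.7 77.2 20. ] F [-0.3 -0.9 -0.5] M [-0.04  0.02 -0.05] 0.705
```

View pics/scene33z.png

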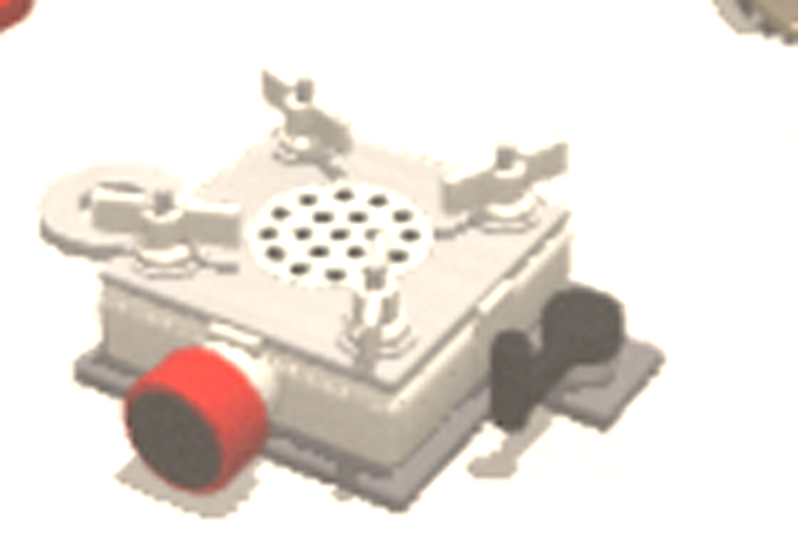

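View pics/top33z.png

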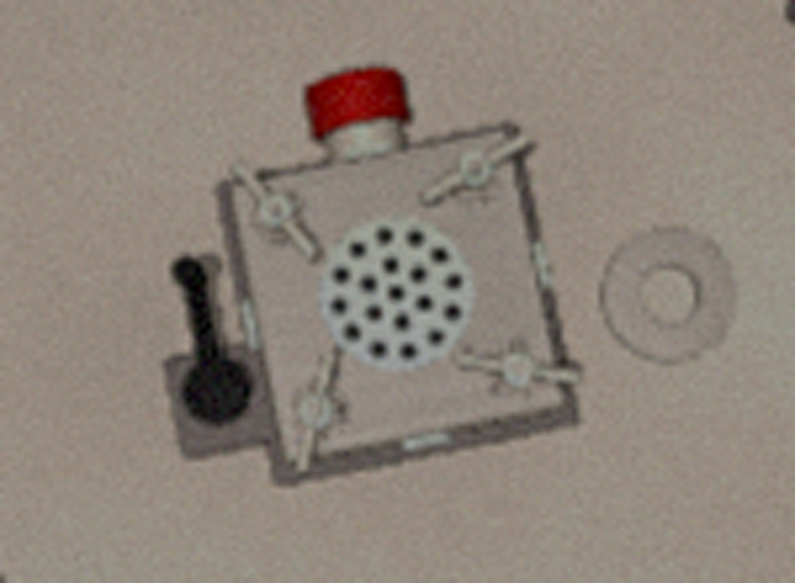

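All four wings have turned: nut0 (235,163)–(318,258), nut1 (427,198)–(535,142), nut2 (462,355)–(578,378), nut3 (332,350)–(303,468). The plate sits level, the lever lies along the block, and the ring has not moved. I'm handing in.

```bash
python3 - <<'E'
from bench import close_job
print(close_job())
E
```

```text
the job is handed in; nothing more can be done
None
```

The job is done and handed in after about 38 s of the 72 s allowed. I locked the cam lever first, then tightened the nuts in the order 0, 2, 1, 3.

- **Cam lever:** I swung it a quarter turn by its knob, but the fingers slipped a few millimetres on the knob near the end. I then pushed the knob with closed fingers, and it held at 17 N without moving. The camera put the arm at about 11.8°, within about 1° of the grinder's own axis at 12.4°.
- **Wing nuts:** I turned each until the wrist moment jumped from about 0.1–0.2 Nm to 2.2–3.6 Nm with almost no more turning. Nut3 took two grips, because the last joint neared its limit.
- **Turn measured in the images:** nut0 turned about 160°, nut2 161°, nut1 176° and nut3 170°. These fit a stop at 180° from starting angles of 0 to 0.5 rad.
- **Last pictures:** the plate looks level, the lever lies along the block, and the ring beside the grinder is where it was. I judged the plate's seating only by eye and did not measure its height. I did not compare the other loose objects again, though the gripper stayed away from them.

Two checks were imperfect. The two cameras disagreed by up to about 12 mm on the hub positions, so I went by the top view. The gripper also picked up a tilt of about 2° during the work, with no visible effect.

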